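Lift the hot lid off the heated bath with the lid lifter

TASK

Take the hot lid off the heated bath with the lid lifter, hooking its toe fully under the lid's low loop without pressing or pushing hard on the lid, and carry the lid level to the ring stand. Let it down gently, without dropping it or forcing it down, so that it lies flat in the ring, slide the lifter out and stand the lifter upright on its tray again. Never touch the lid with the hand, and leave everything else as it is.

Things in the scene. Friction and masses are not known exactly. Their poses are not given: they have to be found in the camera images.
- bath: Heated bath, fixed: white hotplate (170 x 150 mm, 52 mm tall) with a round steel pot on it, open inside: 120 mm across outside, 112 mm inside, rim 140 mm above the bench. Origin on the bench under the pot's axis, z up.
- lid: Hot steel lid, loose, 300 to 600 g, on the pot. Origin on its axis at the flange's underside (rim height when seated), z up. Flange 132 mm across, top face at z = 6 mm; below it a plug 102 mm across reaches down to z = -10 mm (5 mm of play all round in the pot). On top a low strap loop: see its point.
- loop (a point): Middle of the underside of the loop's flat bar, 16 mm above the lid's origin. Bar along the lid's y, 10 mm wide (x), 5 mm thick, on posts 6 mm thick centred at y = -33 and +33 mm. The opening under it is 10 mm high, 60 mm wide, passed along the lid's x from either side. Measured heights are good to a few mm only: feel for the lid's top face.
- stand: Aluminium ring stand, fixed: ring 124 mm across outside, 112 mm inside, over a foot disc 150 mm across. Origin on the bench on its axis, z up. The ring is clamped at an unmeasured height: its rim stands anywhere from 80 to 140 mm above the bench, so let the lid down by feel. The plug drops 10 mm into the ring (5 mm of play all round), the flange lies on the rim.
- lifter: Lid lifter, loose, 220 g: C-shaped steel tool with an upright wooden handle, standing on its own foot. Origin under the toe, straight below the handle's axis; z up, x forward along the toe. Underside is one plane: toe 18 mm wide to x = +29 mm; foot plate 46 mm wide, x = -47 to -5 mm; both 6 mm thick. The throat over the toe is clear up to z = 45 mm.
- toe_seat (a point): Top face of the lifter's toe below the handle, 6 mm above the lifter's origin. The upright web behind it (10 mm thick, 18 mm wide) has its front face at lifter x = -6 mm: when the loop's bar touches it the bar is fully home, its middle at about x = -1 mm, under the handle.
- handle (a point): Middle of the lifter's handle grip, 95 mm above the lifter's origin. The handle is 22 x 22 mm square, sides along the lifter's x and y, from z = 55 to 130 mm.
- tray: Low white plastic tray, fixed, 170 mm (x) by 130 mm (y), floor 4 mm thick, edge 9 mm high. Origin on the bench under its centre, z up.
- jar: Bystander, loose: small closed glass jar, 54 mm across, 75 mm tall. Origin under its middle.
- beaker: Bystander, loose: open glass beaker, 60 mm across, 75 mm tall. Origin under its middle.
- bottle: Bystander, loose: closed glass bottle, 64 mm across, 150 mm tall. Origin under its middle.
- wrench: Bystander, loose: steel wrench lying flat, 150 mm long. Origin under its middle.
- weight: Bystander, loose: plain steel cylinder, 36 mm across, 40 mm tall. Origin under its middle.
- clamp: Bystander, loose: small steel pipe clamp lying flat, about 70 mm long. Origin under its middle.

How it is judged:
By the outcome, as a careful person would: the job done as asked, in the order asked, and still so for the second after the job is handed in, with the robot touching nothing.
It also fails if it takes over 72 s, if anything falls off the work surface, if the arm or the gripper's body presses on something with over 40 N, if the wrist force passes 120 N, or if a joint passes its speed limit or range.

ROBOT

A 6-joint arm with a two-finger parallel gripper is mounted at the origin on the work surface. World frame = base frame: x ahead of the robot, y to its left, z up, the work surface at z = 0. Lengths are in m, angles in rad, forces in N, time in s.
With the tool pointing down it reaches from about 0.3 to 0.75 m from the base axis. Payload 8.5 kg.
Tool frame: the origin (TCP) lies at the very end of the fingers, on their centre line; the grasp point (between the pads) lies 19 mm behind it (tcp_to_grasp is the distance from the TCP to the grasp point, in m); z points along the fingers, y is the line along which they close (so a half turn about z gives the same grasp; the last joint's range is limited). The gripper opens to 85 mm and grips with 20 to 120 N. Pads are 22 mm wide; open, the fingers measure 114 mm over their backs; the gripper's body (76 mm by 85 mm) begins 54 mm behind the grasp point. The pads swing forward as they close: fully open they stand 13 mm farther back than shut.
Start: joints at [0.899, 0.381, 1.297, -0, 1.464, -0.215], TCP at [0.243, 0.494, 0.204] pointing down, gripper open.
Joint ranges: [-3.11, 3.11], [-0.89, 2.33], [0.22, 2.48], [-1.42, 4.56], [0.17, 2.85], [-2.88, 2.88]. Speed limits (rad/s): [2.39, 2.39, 3.14, 3.14, 3.14, 3.14].

INTERFACE

Orientations are given as a unit quaternion [w, x, y, z].
In Python, from cell import read_state, get_image, job_done, tcp_to_grasp gives the robot as it stands.
- The arm moves only by the shell command python3 -m creep 'ROWS' [OPENING]. ROWS is a JSON object of lists of equal length, an entry for each row: "slide": the shift along the tool's x, y, z in mm, a list of three; "angular": the turn, a rotation vector about the tool's x, y, z in rad, a list of three. A call has 1 to 5 rows; each row shifts and turns the commanded pose from where the row before left it, along the tool's axes as they then stand; what a row does not reach is not made up. A row lasts 1/8 s, in which the tool goes at most 62.5 mm and 10.7 degrees, less where a joint would pass 70% of its speed; a pose out of reach is approached as far as the arm can. A call with a gripper value outside its range is refused whole. OPENING is the closure, from 0 (fully open) to 1 (shut), set as the call begins (- or left out, the last holds). The fingers move at their own pace and stop on an object; the grip force is fixed at half the most. Time passes only in rows, so rows that do not move let the fingers close. It gives the time, the measured TCP pose, the force, the opening and the grip force at its end, in the units of the state.
- read_state(): the state, without advancing time (a new reading comes with each control period).
- get_image(name): name is "side" or "top"; returns a dict with "pixels" (400x640x3 uint8, red, green, blue), "range_z" (400x640 float32, m along the optical axis (not along the pixel's ray), 0 where there is no reading), "fx", "fy", "cx", "cy" (pixels), "dist" ([k1, k2, p1, p2, k3] as OpenCV has them; the pictures are not rectified), "R" (3x3) and "t" (3): a world point X has camera coordinates R X + t. Camera axes: x right, y down, z forward; pixel columns grow to the right and rows downward; lengths in m; the calibration is good to about 2 mm. A picture is of the moment at which its call begins.
- job_done(): hands the job in; it is judged then, once.
The state is a dict: "time": time; "joint_positions": joint angles; "qvel": joint speeds; "joint_torque": joint torques, N m; "eef_pos": TCP position; "orientation": TCP orientation; "wrist_force": force on the tool from outside, world axes, zero at the start; "torque": the same for the moment, N m; "opening": finger opening in m; "grasp_force": force on a finger pad.
Only numpy, scipy, OpenCV 4.12 (cv2) and the standard library are available. Lean on these libraries where they do the work, as an engineer would, in place of code of your own. Each camera call takes 0.05 s, during which the arm holds its last target. There are 200 camera calls.

## Working session

There is one attempt and no reset: what is moved stays moved. The work goes in short steps, Python scripts to look and compute and a shell command to move; the robot and the scene stay as the last step left them, time stands still between calls to the robot, and variables do not carry over. Pictures are saved under pics/ and viewed, at most 13 in all, crops included, and the job is handed in when it is done.

```bash
mkdir -p pics; ls
cat > h.py <<'E'
import numpy as np, cv2
from cell import read_state, get_image, job_done, tcp_to_grasp
def px2w(im,u,v,z=None):
    "world point of pixel; by depth (median 3x3), or on the plane of height z"
    K=np.array([[im['fx'],0,im['cx']],[0,im['fy'],im['cy']],[0,0,1]])
    n=cv2.undistortPoints(np.array([[[u,v]]],float),K,np.array(im['dist']))[0,0]
    R=np.array(im['R']);t=np.array(im['t'])
    d=np.array([n[0],n[1],1.])
    if z is None:
        p=im['range_z'][int(v)-1:int(v)+2,int(u)-1:int(u)+2]; s=np.median(p[p>0])
    else:
        c=-R.T@t; s=(z-c[2])/(R.T@d)[2]
    return R.T@(d*s-t)
def save(im,name): cv2.imwrite('pics/'+name,im['pixels'][:,:,::-1])
E
python3 - <<'E'
from h import *
import pickle
for n in('top','side'):
    im=get_image(n); save(im,n+'1.png'); pickle.dump(im,open(n+'1.pkl','wb'))
    print(n,-np.array(im['R']).T@im['t'],im['R'],im['fx'])
s=read_state(); print(s, tcp_to_grasp)
E
```

```text
pics
top [0.34268135 0.01759418 1.20050422] [[ 0.01772679 -0.99957285  0.02323534]
 [-0.98435973 -0.02152145 -0.17485065]
 [ 0.17527602 -0.01977239 -0.98432077]] 369.15212389002954
side [-0.07478299 -0.84333649  0.84639453] [[ 8.00567467e-01 -5.99242289e-01 -6.39421844e-04]
 [-3.44742174e-01 -4.59690593e-01 -8.18435942e-01]
 [ 4.90147492e-01  6.55433625e-01 -5.74597424e-01]] 467.14000305838914
{'time': 0.1, 'joint_positions': array([ 8.98710789e-01,  3.81115812e-01,  1.29813817e+00, -2.40685173e-05,
        1.46359462e+00, -2.15309533e-01]), 'qvel': array([-0.00156967, -0.00135685, -0.00220044, -0.00012376, -0.00058924,
       -0.00063943]), 'joint_torque': array([ 3.86817235e-03, -4.49219799e+01, -2.31659514e+01, -1.92430925e-04,
        3.64293206e-03,  4.23604899e-05]), 'eef_pos': array([0.24241094, 0.49337654, 0.2030962 ]), 'orientation': array([-2.58771186e-04,  2.26406374e-01,  9.74032730e-01, -5.72301980e-04]), 'wrist_force': array([ 0.62969019, -0.17026711, -0.57342825]), 'torque': array([-0.04362438,  0.03449919,  0.01920642]), 'grasp_force': 0.0, 'opening': 0.08542140641872298} 0.0187
```

View pics/top1.png

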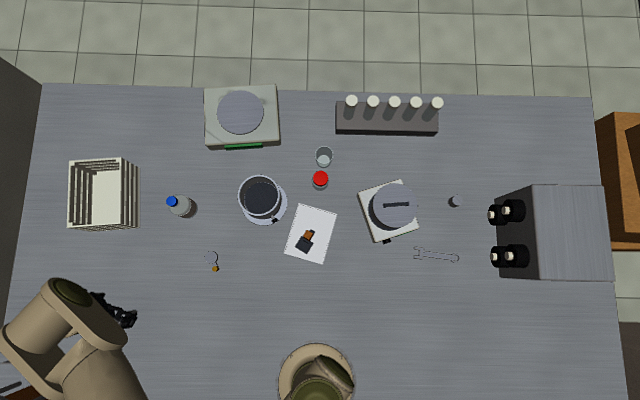

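View pics/side1.png

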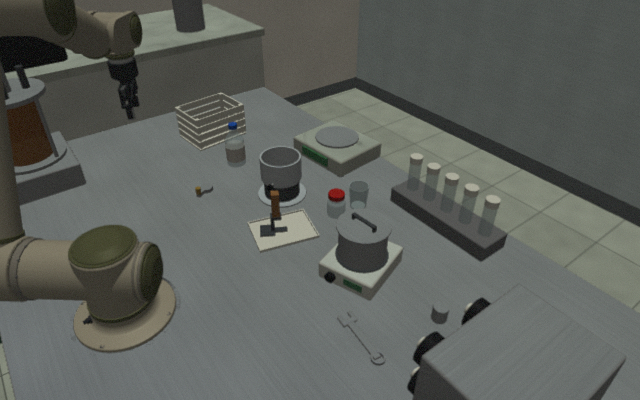

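Top: stand at (262,196), tray and lifter at (307,238), bath with lid at (393,207), and jar and beaker between them near (321,178) and (324,156). The side view shows the lifter upright with a wooden handle at (276,205). I'll enlarge both.

Run:
```python
from h import *
import pickle
t=pickle.load(open('top1.pkl','rb'));s=pickle.load(open('side1.pkl','rb'))
a=t['pixels'][150:270,230:430,::-1]; cv2.imwrite('pics/c1.png',cv2.resize(a,(800,480),interpolation=cv2.INTER_CUBIC))
a=s['pixels'][140:300,220:420,::-1]; cv2.imwrite('pics/c2.png',cv2.resize(a,(750,600),interpolation=cv2.INTER_CUBIC))
```

```text
(no output)
```

View pics/c1.png

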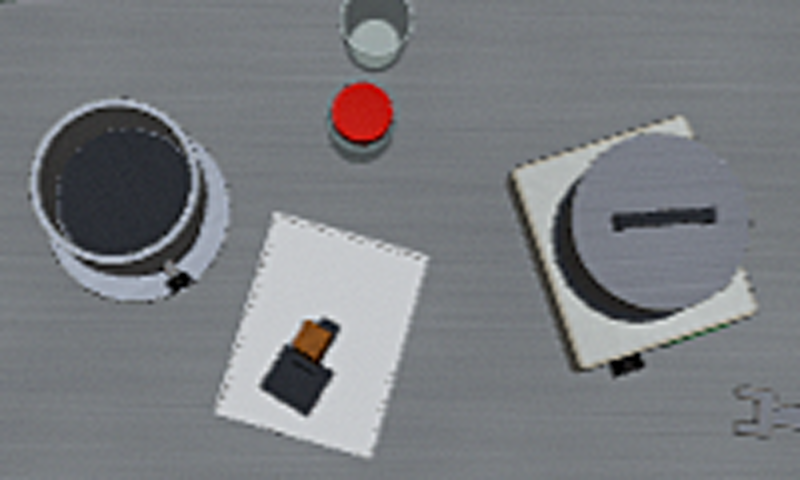

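View pics/c2.png

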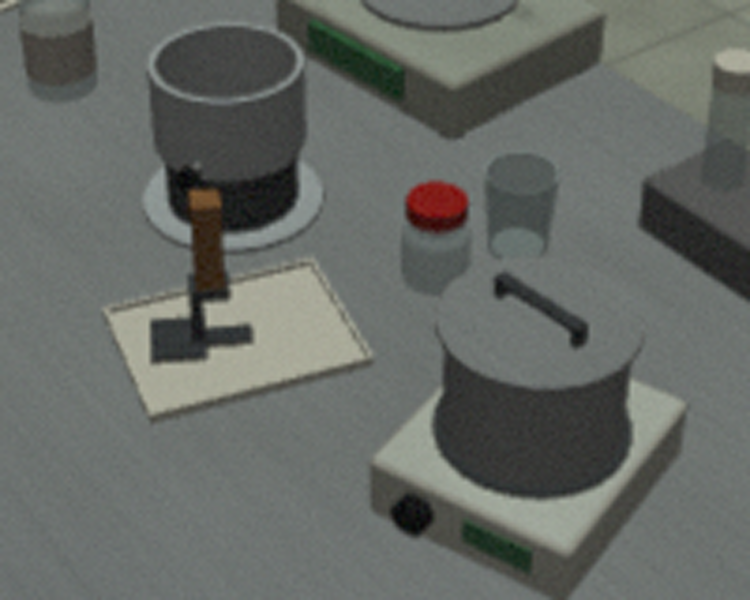

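Crop c1: the bar runs (613,221)–(716,214), foot-plate corners are about (285,345), (262,385), (308,415), (333,373), the handle top is about (312,330), and the stand rim is centred at (116,180). Depth should sharpen these.

```bash
cat >> h.py <<'E'
def cloud(im):
    K=np.array([[im['fx'],0,im['cx']],[0,im['fy'],im['cy']],[0,0,1]])
    v,u=np.mgrid[0:400,0:640]; p=np.stack([u.ravel(),v.ravel()],1).astype(float)[:,None]
    n=cv2.undistortPoints(p,K,np.array(im['dist']))[:,0]; z=im['range_z'].ravel()
    c=np.c_[n*z[:,None],z]; W=(c-np.array(im['t']))@np.array(im['R']); W[z<=0]=np.nan
    return W.reshape(400,640,3)
E
python3 - <<'E'
from h import *
import pickle
from scipy.optimize import least_squares
t=pickle.load(open('top1.pkl','rb'));s=pickle.load(open('side1.pkl','rb'))
f=lambda a,z:px2w(t,230+(a[0]+.5)/4-.5,150+(a[1]+.5)/4-.5,z).round(4)
g=lambda a,z:px2w(s,220+(a[0]+.5)/3.75-.5,140+(a[1]+.5)/3.75-.5,z).round(4)
print('bar top',f((613,221),.161),f((716,214),.161), 'side', g((503,281),.161),g((581,331),.161))
print('foot top',[f(a,.010) for a in((285,345),(262,385),(308,415),(333,373))],'toe tip',f((332,322),.010))
print('foot side',[g(a,.010) for a in((151,320),(151,362),(208,358),(253,328),(253,343))])
print('handle top',f((312,330),.134),'side',g((206,198),.134))
print('tray top',[f(a,.009) for a in((275,212),(428,258),(372,457),(216,412))])
for n,im in(('top',t),('side',s)):
    W=cloud(im)
    sl=(slice(150,270),slice(230,430)) if n=='top' else (slice(140,300),slice(220,420))
    P=W[sl].reshape(-1,3);P=P[~np.isnan(P[:,0])]
    for nm,c,zr in(('stand',(.53,.17),(.06,.16)),('lid',(.52,-.17),(.12,.152)),('bar',(.52,-.17),(.155,.17)),('handle',(.40,.03),(.12,.15)),('foot',(.40,.03),(.0085,.03))):
        d=P[np.hypot(P[:,0]-c[0],P[:,1]-c[1])<.11]; d=d[(d[:,2]>zr[0])&(d[:,2]<zr[1])]
        if nm=='stand':
            h,e=np.histogram(d[:,2],np.arange(.06,.162,.004)); print(n,h)
            continue
        if len(d)<3: continue
        xy=d[:,:2];m=xy.mean(0);pc=np.linalg.svd(xy-m)[2][0] if len(xy)<4000 else 0
        print(n,nm,len(d),d.mean(0).round(4),'z',np.percentile(d[:,2],[10,50,90]).round(4),'minmax',((xy.max(0)+xy.min(0))/2).round(4),np.ptp(xy,axis=0).round(3),'axis',np.degrees(np.arctan2(pc[1],pc[0])).round(1))
E
```

```text
bar top [ 0.5216 -0.1814  0.161 ] [ 0.5283 -0.2556  0.161 ] side [ 0.5214 -0.1908  0.161 ] [ 0.5273 -0.2574  0.161 ]
foot top [array([0.4406, 0.0558, 0.01  ]), array([0.4083, 0.0733, 0.01  ]), array([0.3852, 0.036 , 0.01  ]), array([0.419 , 0.0167, 0.01  ])] toe tip [0.4599 0.0184 0.01  ]
foot side [array([0.4094, 0.0757, 0.01  ]), array([0.3842, 0.034 , 0.01  ]), array([0.42  , 0.0128, 0.01  ]), array([0.4657, 0.0217, 0.01  ]), array([0.456 , 0.0072, 0.01  ])]
handle top [0.4416 0.0327 0.134 ] side [0.4392 0.0332 0.134 ]
tray top [array([0.5492, 0.067 , 0.009 ]), array([ 0.5139, -0.0587,  0.009 ]), array([ 0.3531, -0.0157,  0.009 ]), array([0.3863, 0.1094, 0.009 ])]
top [ 52 485 337  50  34  23  26  22  19  25  29  24  23  26  24  32  23  36
 165  70   5   0   0   0   0]
top lid 1456 [ 0.5243 -0.217   0.1454] z [0.1429 0.1454 0.148 ] minmax [ 0.5256 -0.2158] [0.131 0.127] axis -178.1
top bar 93 [ 0.5252 -0.2183  0.1601] z [0.1575 0.1602 0.163 ] minmax [ 0.525  -0.2183] [0.013 0.072] axis -85.2
top handle 62 [0.435  0.0335 0.1329] z [0.13   0.1334 0.1358] minmax [0.4349 0.0329] [0.026 0.026] axis -70.7
top foot 184 [0.4173 0.0429 0.0107] z [0.0089 0.0102 0.0129] minmax [0.4309 0.0321] [0.151 0.153] axis 111.5
side [  5  32  48  68  71  87  71  76  91  68  86  82  83  87  93  92  83  94
 109 131  11   0   0   0   0]
side lid 1595 [ 0.5166 -0.227   0.1449] z [0.1322 0.1472 0.149 ] minmax [ 0.5251 -0.2172] [0.132 0.125] axis -157.3
side bar 124 [ 0.5251 -0.2239  0.1615] z [0.1582 0.162  0.1638] minmax [ 0.5258 -0.2224] [0.018 0.072] axis -84.2
side handle 76 [0.4339 0.0268 0.1319] z [0.1227 0.134  0.137 ] minmax [0.4366 0.0293] [0.028 0.028] axis -92.6
side foot 391 [0.4187 0.0298 0.0115] z [0.009  0.0109 0.0139] minmax [0.4287 0.0315] [0.15  0.158] axis -79.4
```

```bash
cat >> h.py <<'E'
from scipy.spatial.transform import Rotation as Ro
def go(p,H):
    "slide (mm) in present tool axes to TCP p, and turn (rotvec in tool axes) to tool-down with tool x at heading H deg"
    s=read_state(); q=s['orientation']; R=Ro.from_quat(np.r_[q[1:],q[0]])
    h=np.radians(H); D=Ro.from_matrix(np.array([[np.cos(h),np.sin(h),0],[np.sin(h),-np.cos(h),0],[0,0,-1]]))
    x=R.as_matrix()[:,0]
    print('t',round(s['time'],2),'H now',round(np.degrees(np.arctan2(x[1],x[0])),2),'slide',R.inv().apply(np.array(p)-s['eef_pos'])*1000 .__float__() if 0 else (R.inv().apply(np.array(p)-s['eef_pos'])*1000).round(1),'turn',(R.inv()*D).as_rotvec().round(4))
E
python3 - <<'E'
from h import *
import pickle
from scipy.optimize import least_squares
for n,sl in(('top',(slice(160,225),slice(230,295))),('side',(slice(140,215),slice(250,310)))):
    im=pickle.load(open(n+'1.pkl','rb'));P=cloud(im)[sl].reshape(-1,3);P=P[~np.isnan(P[:,0])]
    d=P[(P[:,2]>.1315)&(P[:,2]<.15)&(np.hypot(P[:,0]-.53,P[:,1]-.17)<.11)]
    r=least_squares(lambda q:np.hypot(d[:,0]-q[0],d[:,1]-q[1])-.059,[.53,.17],loss='soft_l1',f_scale=.002)
    print(n,len(d),r.x,np.percentile(d[:,2],[25,50,75,90]))
go((.437,.032,.203),153.8)
E
python3 -m creep '{"slide":[[-42,-36.5,0],[-42,-36.5,0],[-42,-36.5,0],[-42,-36.5,0],[-42,-36.5,0]],"angular":[[0,0,0],[0,0,0],[0,0,0],[0,0,0],[0,0,0]]}' 0
python3 -m creep '{"slide":[[-42,-36.5,0],[-42,-36.5,0],[-42,-36.5,0],[-42,-36.5,0],[0,0,0]],"angular":[[0,0,0],[0,0,0],[0,0,0],[0,0,0],[0,0,0]]}'
python3 -c "
from h import *
go((.437,.032,.203),59.5)"
```

```text
top 254 [0.54795908 0.17971412] [0.13336648 0.13489961 0.13623208 0.1374284 ]
side 264 [0.54879613 0.17598405] [0.1343412  0.13631541 0.13785231 0.1391242 ]
t 0.1 H now 153.83 slide [-378.1 -328.3    0.4] turn [-0.0012 -0.0002  0.0005]
time: 0.72
eef_pos: [0.3508, 0.2355, 0.2035]
orientation: [-0.0, 0.226, 0.974, -0.0]
wrist_force: [1.9, -0.2, 0.4]
opening: 0.0854
grasp_force: 0.0
time: 1.35
eef_pos: [0.4379, 0.0292, 0.2031]
orientation: [-0.0, 0.229, 0.973, -0.0]
wrist_force: [-1.3, 0.9, -0.3]
opening: 0.0857
grasp_force: 0.0
t 1.35 H now 153.54 slide [2.  2.1 0.1] turn [-9.0000e-04 -0.0000e+00  1.6413e+00]
```

```bash
python3 -m creep '{"slide":[[0,0,0],[0,0,0],[0,0,0],[0,0,0],[0,0,0]],"angular":[[0,0,0.182],[0,0,0.182],[0,0,0.182],[0,0,0.182],[0,0,0.182]]}'
python3 -m creep '{"slide":[[0,0,0],[0,0,0],[0,0,0],[0,0,0],[0,0,0]],"angular":[[0,0,0.182],[0,0,0.182],[0,0,0.182],[0,0,0.182],[0,0,0]]}'
python3 - <<'E'
from h import *
go((.437,.032,.080),59.5)
im=get_image('top'); save(im,'top2.png')
im=get_image('side'); a=im['pixels'][60:300,160:420,::-1]; cv2.imwrite('pics/c3.png',cv2.resize(a,(650,600),interpolation=cv2.INTER_CUBIC))
E
```

```text
time: 1.98
eef_pos: [0.4364, 0.033, 0.2035]
orientation: [-0.0, 0.633, 0.774, -0.0]
wrist_force: [0.4, 0.1, -0.3]
opening: 0.0853
grasp_force: 0.0
time: 2.6
eef_pos: [0.4365, 0.0328, 0.2035]
orientation: [-0.0, 0.865, 0.501, -0.0]
wrist_force: [0.9, 0.3, -0.1]
opening: 0.0854
grasp_force: 0.0
t 2.6 H now 60.13 slide [ -0.5   0.9 123.5] turn [-0.0005  0.0001  0.011 ]
```

View pics/c3.png

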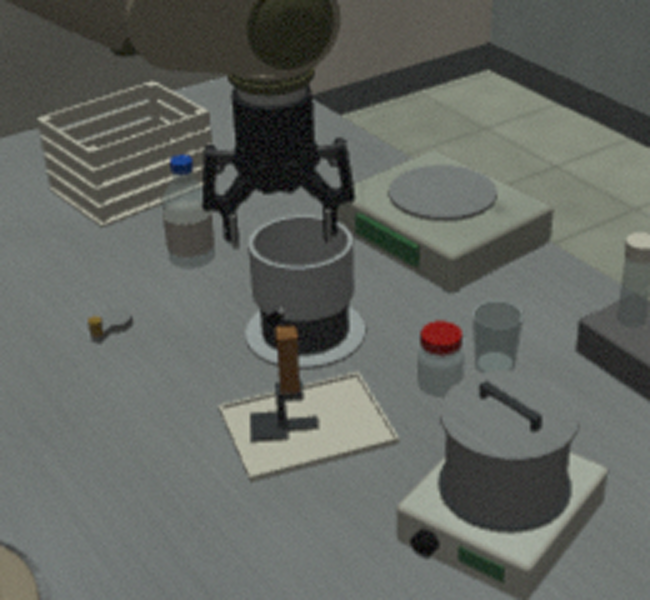

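The fingertips at (232,235) and (328,235) straddle the handle at (288,340). Descending now.

```bash
python3 -m creep '{"slide":[[-0.5,0.9,40],[0,0,40],[0,0,30],[0,0,13],[0,0,0]],"angular":[[0,0,0.011],[0,0,0],[0,0,0],[0,0,0],[0,0,0]]}' 0
python3 -m creep '{"slide":[[0,0,0],[0,0,0],[0,0,0],[0,0,0],[0,0,0]],"angular":[[0,0,0],[0,0,0],[0,0,0],[0,0,0],[0,0,0]]}' 1
python3 -m creep '{"slide":[[0,0,0],[0,0,0],[0,0,0]],"angular":[[0,0,0],[0,0,0],[0,0,0]]}'
python3 - <<'E'
from h import *
print(read_state()['wrist_force'],read_state()['torque'])
im=get_image('side'); a=im['pixels'][120:280,220:420,::-1]; cv2.imwrite('pics/c4.png',cv2.resize(a,(750,600),interpolation=cv2.INTER_CUBIC))
E
```

```text
time: 3.32
eef_pos: [0.437, 0.0314, 0.08]
orientation: [-0.001, 0.868, 0.496, -0.001]
wrist_force: [-0.2, -0.2, -0.1]
opening: 0.0852
grasp_force: 0.0
time: 3.95
eef_pos: [0.4375, 0.0312, 0.0808]
orientation: [0.0, 0.869, 0.495, 0.0]
wrist_force: [-1.2, 0.4, 3.5]
opening: 0.021
grasp_force: 61.9
time: 4.32
eef_pos: [0.4375, 0.0312, 0.0808]
orientation: [0.0, 0.869, 0.495, 0.0]
wrist_force: [-2.6, 0.1, 5.7]
opening: 0.021
grasp_force: 62.1
[-2.6163729   0.11977767  5.66748006] [ 0.11196189  0.39342254 -0.02930065]
```

View pics/c4.png

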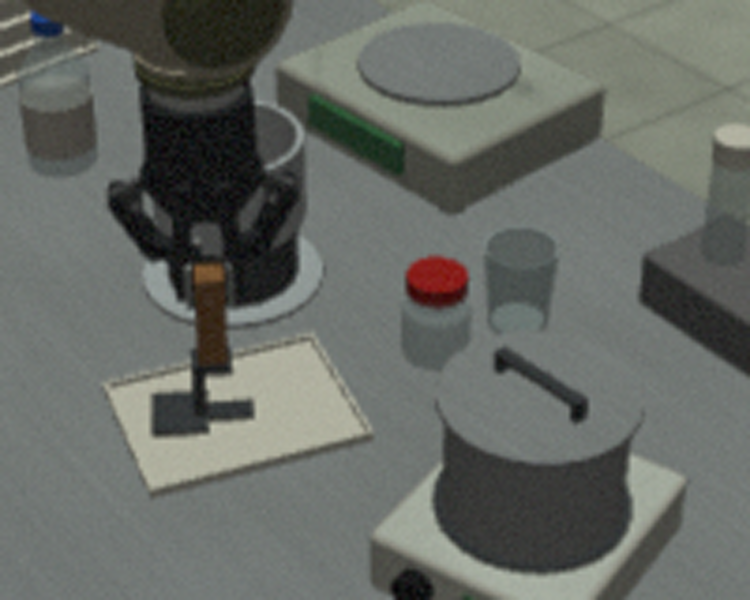

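```bash
python3 -m creep '{"slide":[[0,0,-10],[0,0,-40],[0,0,-50],[0,0,-50],[0,0,-40]],"angular":[[0,0,0],[0,0,0],[0,0,0],[0,0,0],[0,0,0]]}'
python3 -c "
from h import *
go((.477,-.224,.255),95.3)"
```

```text
time: 5.0
eef_pos: [0.4373, 0.0311, 0.273]
orientation: [0.001, 0.869, 0.495, 0.001]
wrist_force: [-0.3, 0.6, -2.6]
opening: 0.021
grasp_force: 61.2
t 5.0 H now 59.34 slide [-199.2  164.2   18.1] turn [ 1.600e-03  1.000e-04 -6.276e-01]
```

```bash
python3 -m creep '{"slide":[[-40,33,0],[-45,37,0],[-45,37,0],[-40,33,0],[-29,24,0]],"angular":[[0,0,0],[0,0,0],[0,0,0],[0,0,0],[0,0,0]]}'
python3 -m creep '{"slide":[[0,0,0],[0,0,0],[0,0,0],[0,0,0],[0,0,0]],"angular":[[0,0,-0.157],[0,0,-0.157],[0,0,-0.157],[0,0,-0.157],[0,0,0]]}'
python3 -m creep '{"slide":[[0,0,0],[0,0,0]],"angular":[[0,0,0],[0,0,0]]}'
python3 - <<'E'
from h import *
go((.477,-.224,.235),95.3)
for n,(a,b,c,d) in(('top',(150,270,320,480)),('side',(120,280,300,460))):
    im=get_image(n); W=cloud(im)[a:b,c:d].reshape(-1,3)
    cv2.imwrite('pics/%s5.png'%n,cv2.resize(im['pixels'][a:b,c:d,::-1],None,fx=4 if n=='side' else 3.75,fy=4 if n=='side' else 3.75,interpolation=cv2.INTER_CUBIC)[:600])
a=cv2.imread('pics/side5.png'); b=cv2.imread('pics/top5.png')
c=np.vstack([cv2.resize(a,(440,440))[100:],cv2.resize(b,(440,330))[:260]]); cv2.imwrite('pics/c5.png',c)
E
```

```text
time: 5.62
eef_pos: [0.4769, -0.2258, 0.2705]
orientation: [-0.0, 0.869, 0.494, -0.0]
wrist_force: [-0.4, 0.8, -2.1]
opening: 0.0211
grasp_force: 61.1
time: 6.25
eef_pos: [0.4769, -0.2236, 0.2707]
orientation: [-0.0, 0.674, 0.739, -0.0]
wrist_force: [0.3, -1.0, -1.2]
opening: 0.0213
grasp_force: 61.1
time: 6.5
eef_pos: [0.477, -0.2236, 0.2706]
orientation: [-0.0, 0.674, 0.739, -0.0]
wrist_force: [0.7, -0.2, -2.3]
opening: 0.0211
grasp_force: 61.1
t 6.5 H now 95.23 slide [-0.4 -0.1 35.6] turn [-0.0001 -0.0001 -0.0012]
```

View pics/c5.png

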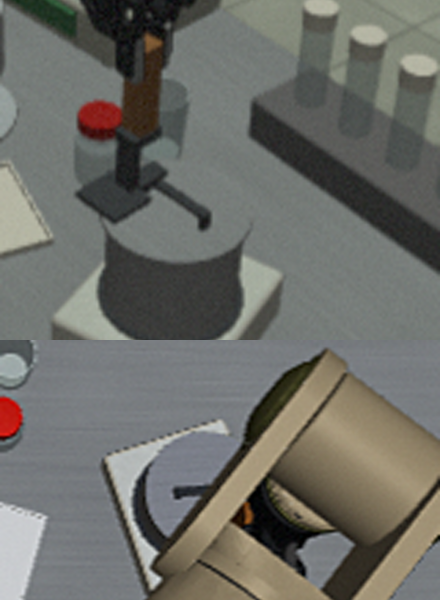

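The side view (upper half) shows the lifter gripped upright, with its toe at about (150,175) above the lid's near side, short of the bar (160–208, 180–220). Next I'll feel for the lid's top.

```bash
python3 -m creep '{"slide":[[-0.4,0,15],[0,0,15],[0,0,10],[0,0,0],[0,0,0]],"angular":[[0,0,0],[0,0,0],[0,0,0],[0,0,0],[0,0,0]]}'
python3 -m creep '{"slide":[[0,0,1],[0,0,1],[0,0,0]],"angular":[[0,0,0],[0,0,0],[0,0,0]]}'
python3 -m creep '{"slide":[[0,0,1],[0,0,1],[0,0,0]],"angular":[[0,0,0],[0,0,0],[0,0,0]]}'
```

```text
time: 7.22
eef_pos: [0.4774, -0.2242, 0.2312]
orientation: [0.001, 0.674, 0.739, 0.0]
wrist_force: [1.0, -0.4, -2.3]
opening: 0.0209
grasp_force: 61.0
time: 7.6
eef_pos: [0.4771, -0.224, 0.2286]
orientation: [0.0, 0.673, 0.739, 0.0]
wrist_force: [0.3, -0.4, -0.6]
opening: 0.021
grasp_force: 61.0
time: 7.98
eef_pos: [0.4771, -0.224, 0.2265]
orientation: [-0.0, 0.673, 0.739, -0.0]
wrist_force: [-0.4, -0.5, -1.8]
opening: 0.0211
grasp_force: 61.0
```

```bash
for i in 1; do python3 -m creep '{"slide":[[0,0,0.5],[0,0,0.5],[0,0,0]],"angular":[[0,0,0],[0,0,0],[0,0,0]]}'; done
python3 -m creep '{"slide":[[0,0,0.5],[0,0,0]],"angular":[[0,0,0],[0,0,0]]}'
python3 -m creep '{"slide":[[0,0,0.5],[0,0,0]],"angular":[[0,0,0],[0,0,0]]}'
```

```text
time: 8.35
eef_pos: [0.4771, -0.224, 0.2256]
orientation: [-0.0, 0.673, 0.739, -0.0]
wrist_force: [-1.1, 0.3, -2.5]
opening: 0.0209
grasp_force: 61.0
time: 8.6
eef_pos: [0.4771, -0.224, 0.2251]
orientation: [-0.0, 0.673, 0.739, -0.0]
wrist_force: [0.1, -0.2, -2.5]
opening: 0.0208
grasp_force: 61.0
time: 8.85
eef_pos: [0.4771, -0.224, 0.2246]
orientation: [-0.0, 0.673, 0.739, 0.0]
wrist_force: [-0.5, -0.5, -2.4]
opening: 0.0207
grasp_force: 61.0
```

```bash
python3 -m creep '{"slide":[[0,0,0.5],[0,0,0]],"angular":[[0,0,0],[0,0,0]]}' | grep -E "eef|wrist"
python3 -m creep '{"slide":[[0,0,0.5],[0,0,0]],"angular":[[0,0,0],[0,0,0]]}'| grep -E "eef|wrist"
```

```text
eef_pos: [0.4771, -0.224, 0.2241]
wrist_force: [-0.0, 0.2, -2.6]
eef_pos: [0.4771, -0.2241, 0.2236]
wrist_force: [-0.1, 0.5, -1.6]
```

```bash
python3 -m creep '{"slide":[[0,0,0.5],[0,0,0]],"angular":[[0,0,0],[0,0,0]]}' | grep -E "eef|wrist"
```

```text
eef_pos: [0.4771, -0.224, 0.2231]
wrist_force: [0.8, -0.4, -1.2]
```

```bash
python3 -m creep '{"slide":[[0,0,0.4],[0,0,0]],"angular":[[0,0,0],[0,0,0]]}' | grep -E "eef|wrist"; python3 -c "
from h import *
print(read_state()['torque'])"
```

```text
eef_pos: [0.4772, -0.2241, 0.2229]
wrist_force: [-0.8, -0.1, -1.0]
[-0.0197086   0.05039406 -0.02942298]
```

```bash
python3 -m creep '{"slide":[[0,0,0.4],[0,0,0]],"angular":[[0,0,0],[0,0,0]]}' | grep -E "eef|wrist"; python3 -c "
from h import *
print(read_state()['torque'])"
```

```text
eef_pos: [0.4772, -0.2241, 0.2228]
wrist_force: [-1.3, 0.5, 4.3]
[ 0.08586746  0.35861306 -0.02205038]
```

Contact at measured TCP z of 0.2228 with about 6 N. I'll raise 1.8 mm and slide forward under the bar.

```bash
python3 -m creep '{"slide":[[0,0,-1.8],[0,0,0],[0,4,0],[0,4,0],[0,0,0]],"angular":[[0,0,0],[0,0,0],[0,0,0],[0,0,0],[0,0,0]]}' | grep -E "eef|wrist"
python3 -m creep '{"slide":[[0,2,0],[0,2,0],[0,2,0],[0,2,0],[0,0,0]],"angular":[[0,0,0],[0,0,0],[0,0,0],[0,0,0],[0,0,0]]}' | grep -E "eef|wrist"
```

```text
eef_pos: [0.4854, -0.2232, 0.2239]
wrist_force: [0.2, 0.6, -2.2]
eef_pos: [0.4932, -0.2225, 0.2241]
wrist_force: [-0.9, 0.6, -3.2]
```

```bash
python3 -m creep '{"slide":[[0,2,0],[0,2,0],[0,2,0],[0,2,0],[0,0,0]],"angular":[[0,0,0],[0,0,0],[0,0,0],[0,0,0],[0,0,0]]}' | grep -E "eef|wrist"; python3 -c "
from h import *
go((.5267,-.2193,.2245),95.3)
print(read_state()['torque'])"
```

```text
eef_pos: [0.5012, -0.2218, 0.2241]
wrist_force: [0.4, -0.1, -2.2]
t 11.97 H now 95.34 slide [ 0.1 25.7 -0.4] turn [-0.      0.      0.0006]
[ 0.04851041 -0.03253387  0.00806728]
```

```bash
python3 -m creep '{"slide":[[0,4,-0.3],[0,4,0],[0,4,0],[0,4,0],[0,0,0]],"angular":[[0,0,0],[0,0,0],[0,0,0],[0,0,0],[0,0,0]]}' | grep -E "eef|wrist"
python3 -m creep '{"slide":[[0,1.5,0],[0,1.5,0],[0,1,0],[0,0,0]],"angular":[[0,0,0],[0,0,0],[0,0,0],[0,0,0]]}' | grep -E "eef|wrist"
```

```text
eef_pos: [0.5172, -0.2203, 0.2243]
wrist_force: [-0.4, 0.3, -2.6]
eef_pos: [0.521, -0.22, 0.2244]
wrist_force: [-0.0, 1.0, -1.9]
```

```bash
python3 -m creep '{"slide":[[0,1,0],[0,1,0],[0,0,0]],"angular":[[0,0,0],[0,0,0],[0,0,0]]}' | grep -E "eef|wrist"
python3 - <<'E'
from h import *
im=get_image('side'); a=im['pixels'][170:270,320:420,::-1]; cv2.imwrite('pics/c6.png',cv2.resize(a,(600,600),interpolation=cv2.INTER_CUBIC))
E
```

```text
eef_pos: [0.523, -0.2198, 0.2244]
wrist_force: [-0.5, -1.5, -1.2]
```

View pics/c6.png

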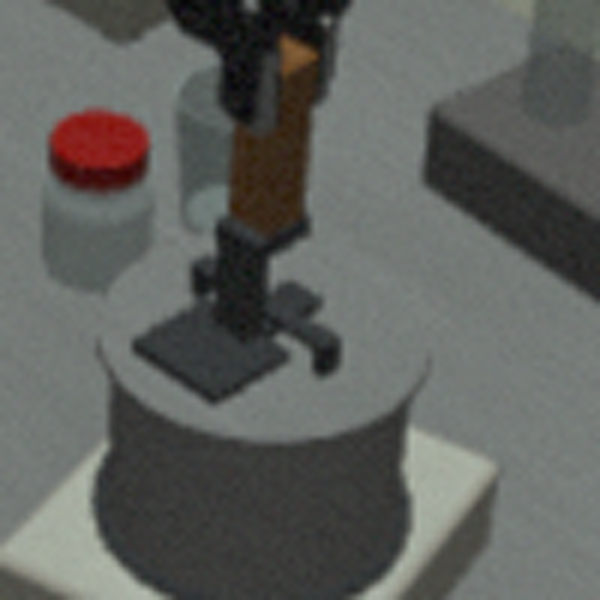

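The toe has come out beyond the bar at (298,298), with the web about mid-span between the posts at (205,275) and (325,355). Now I'll feel for the web touching.

```bash
python3 -m creep '{"slide":[[0,1,0],[0,0,0]],"angular":[[0,0,0],[0,0,0]]}' | grep -E "eef|wrist"
python3 -m creep '{"slide":[[0,1,0],[0,0,0]],"angular":[[0,0,0],[0,0,0]]}' | grep -E "eef|wrist"
python3 -c "
from h import *
print(read_state()['torque'])"
```

```text
eef_pos: [0.524, -0.2197, 0.2244]
wrist_force: [0.5, -0.3, -1.8]
eef_pos: [0.525, -0.2196, 0.2244]
wrist_force: [0.1, -0.2, -2.5]
[-0.01662508 -0.00560249 -0.02199276]
```

```bash
python3 -m creep '{"slide":[[0,1,0],[0,0,0]],"angular":[[0,0,0],[0,0,0]]}' | grep -E "eef|wrist"
python3 -c "
from h import *
print(read_state()['torque'])"
```

```text
eef_pos: [0.526, -0.2195, 0.2244]
wrist_force: [-0.0, 0.3, -2.3]
[-0.01870983 -0.05180279  0.02064912]
```

```bash
python3 -m creep '{"slide":[[0,0.7,0],[0,0,0]],"angular":[[0,0,0],[0,0,0]]}' | grep -E "eef|wrist"
python3 -c "
from h import *
print(read_state()['torque'])"
```

```text
eef_pos: [0.5267, -0.2194, 0.2244]
wrist_force: [1.2, 0.1, -2.4]
[-0.00159902 -0.04099946 -0.00541309]
```

```bash
python3 -m creep '{"slide":[[0,0.7,0],[0,0,0]],"angular":[[0,0,0],[0,0,0]]}' | grep -E "eef|wrist"
python3 -c "
from h import *
print(read_state()['torque'])"
```

```text
eef_pos: [0.5273, -0.2193, 0.2244]
wrist_force: [-0.5, 0.7, -1.8]
[-0.02131263  0.00798384 -0.003842  ]
```

```bash
python3 -m creep '{"slide":[[0,0.7,0],[0,0,0]],"angular":[[0,0,0],[0,0,0]]}' | grep -E "eef|wrist"
python3 -c "
from h import *
print(read_state()['torque'])"
```

```text
eef_pos: [0.5277, -0.2193, 0.2244]
wrist_force: [-2.8, 0.0, -1.7]
[-0.08308454  0.50847086 -0.01771304]
```

The bar is home (−2.8 N). I'll relieve it by 0.2 mm and lift gently.

```bash
python3 -m creep '{"slide":[[0,-0.2,-0.5],[0,0,-0.7],[0,0,-0.7],[0,0,-0.7],[0,0,0]],"angular":[[0,0,0],[0,0,0],[0,0,0],[0,0,0],[0,0,0]]}' | grep -E "eef|wrist"
python3 -m creep '{"slide":[[0,0,-0.7],[0,0,-0.7],[0,0,-1],[0,0,-1],[0,0,0]],"angular":[[0,0,0],[0,0,0],[0,0,0],[0,0,0],[0,0,0]]}' | grep -E "eef|wrist"
python3 -c "
from h import *
print(read_state()['torque'])"
```

```text
eef_pos: [0.528, -0.2192, 0.2268]
wrist_force: [0.2, 0.5, -6.1]
eef_pos: [0.5278, -0.2193, 0.2305]
wrist_force: [0.5, 0.4, -5.4]
[ 0.02960988 -0.0498849  -0.03455212]
```

```bash
python3 -m creep '{"slide":[[0,0,-2],[0,0,-4],[0,0,-5],[0,0,-5],[0,0,0]],"angular":[[0,0,0],[0,0,0],[0,0,0],[0,0,0],[0,0,0]]}'
python3 - <<'E'
from h import *
print(read_state()['torque'])
im=get_image('side'); a=im['pixels'][150:270,310:430,::-1]; cv2.imwrite('pics/c7.png',cv2.resize(a,(600,600),interpolation=cv2.INTER_CUBIC))
E
```

```text
time: 16.9
eef_pos: [0.528, -0.2194, 0.247]
orientation: [0.001, 0.673, 0.739, 0.0]
wrist_force: [0.4, 0.3, -5.3]
opening: 0.0212
grasp_force: 60.7
[ 0.00731027 -0.02375369  0.01739372]
```

View pics/c7.png

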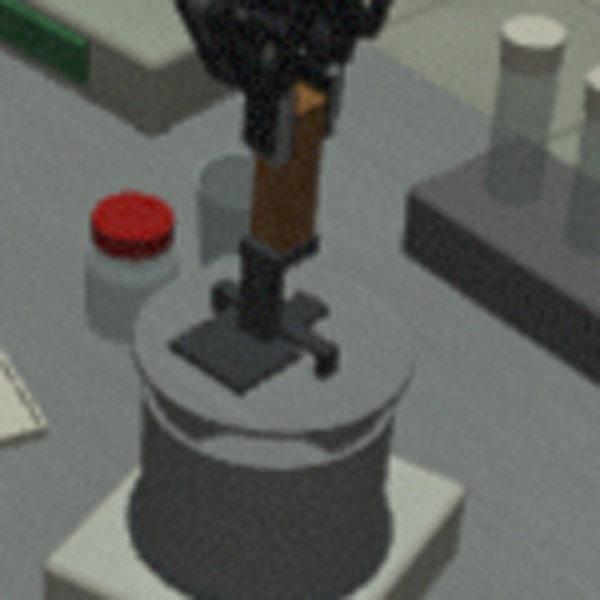

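The lid is up and level (flange (135–415, 330), bar against the web). I'll lift further and carry it over.

```bash
python3 -m creep '{"slide":[[0,0,-5],[0,0,-8],[0,0,-8],[0,0,-5],[0,0,0]],"angular":[[0,0,0],[0,0,0],[0,0,0],[0,0,0],[0,0,0]]}' | grep -E "eef|wrist"
python3 -c "
from h import *
go((.549,.1785,.273),95.3)"
```

```text
eef_pos: [0.5279, -0.2194, 0.2729]
wrist_force: [0.7, 0.7, -6.8]
t 17.57 H now 95.33 slide [ 3.942e+02  5.790e+01 -3.000e-01] turn [0.0007 0.0006 0.0005]
```

```bash
Z='"angular":[[0,0,0],[0,0,0],[0,0,0],[0,0,0],[0,0,0]]'
python3 -m creep '{"slide":[[5,0.7,0],[10,1.5,0],[15,2.2,0],[20,2.9,0],[20,2.9,0]],"angular":[[0,0,0],[0,0,0],[0,0,0],[0,0,0],[0,0,0]]}' | grep -E "eef|wrist"
python3 -m creep '{"slide":[[20,2.9,0],[20,2.9,0],[20,2.9,0],[20,2.9,0],[20,2.9,0]],"angular":[[0,0,0],[0,0,0],[0,0,0],[0,0,0],[0,0,0]]}' | grep -E "eef|wrist"
python3 -m creep '{"slide":[[20,2.9,0],[20,2.9,0],[20,2.9,0],[20,2.9,0],[20,2.9,0]],"angular":[[0,0,0],[0,0,0],[0,0,0],[0,0,0],[0,0,0]]}' | grep -E "eef|wrist"
python3 -m creep '{"slide":[[20,2.9,0],[20,2.9,0],[20,2.9,0],[20,2.9,0],[15,2.2,0]],"angular":[[0,0,0],[0,0,0],[0,0,0],[0,0,0],[0,0,0]]}' | grep -E "eef|wrist"
python3 -m creep '{"slide":[[12,1.8,0],[9,1.3,0],[5,0.8,0],[3,0.4,0],[0,0,0]],"angular":[[0,0,0],[0,0,0],[0,0,0],[0,0,0],[0,0,0]]}'
python3 - <<'E'
from h import *
import pickle
go((.549,.1785,.273),95.3)
for n in('top','side'):
    im=get_image(n); pickle.dump(im,open(n+'8.pkl','wb'))
    P=cloud(im).reshape(-1,3);P=P[~np.isnan(P[:,0])]
    d=P[(np.hypot(P[:,0]-.548,P[:,1]-.178)<.085)&(P[:,2]>.180)&(P[:,2]<.205)]
    print(n,len(d),((d.max(0)+d.min(0))/2)[:2],np.ptp(d,axis=0),np.percentile(d[:,2],[10,50,90]))
im=pickle.load(open('side8.pkl','rb'))
a=im['pixels'][70:230,200:360,::-1]; cv2.imwrite('pics/c8.png',cv2.resize(a,(600,600),interpolation=cv2.INTER_CUBIC))
E
```

```text
eef_pos: [0.5315, -0.1468, 0.2725]
wrist_force: [0.7, -0.6, -5.5]
eef_pos: [0.5367, -0.0464, 0.2724]
wrist_force: [0.3, -0.2, -6.7]
eef_pos: [0.5417, 0.0545, 0.2724]
wrist_force: [0.0, -0.7, -5.8]
eef_pos: [0.5467, 0.1504, 0.2724]
wrist_force: [-0.3, 0.6, -5.6]
time: 20.7
eef_pos: [0.5483, 0.1782, 0.2724]
orientation: [0.0, 0.674, 0.739, -0.0]
wrist_force: [0.1, 0.4, -6.3]
opening: 0.0209
grasp_force: 60.6
t 20.7 H now 95.32 slide [ 0.2  0.7 -0.6] turn [-0.      0.0001  0.0003]
top 532 [0.54936564 0.17900645] [0.12008409 0.13039715 0.01951722] [0.18869454 0.19109672 0.19361207]
side 726 [0.54696037 0.17556222] [0.13530448 0.13276049 0.0163983 ] [0.19174314 0.19410117 0.20317885]
```

View pics/c8.png

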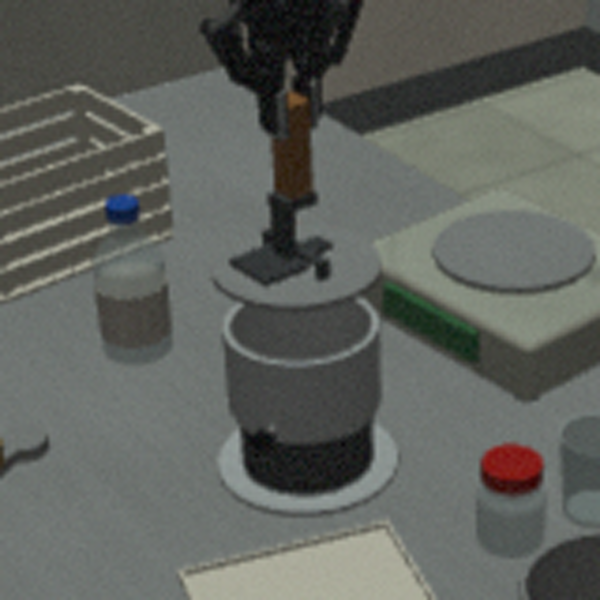

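The lid hangs level above the ring (lid centre (298,272), rim centre (302,325)); each camera puts the lid within 2 mm of the ring's axis. I'll trim by 1 mm and let it down.

```bash
python3 -m creep '{"slide":[[0.5,1.2,6],[0,0,10],[0,0,10],[0,0,6],[0,0,2]],"angular":[[0,0,0],[0,0,0],[0,0,0],[0,0,0],[0,0,0]]}' | grep -E "eef|wrist"
python3 -m creep '{"slide":[[0,0,1],[0,0,1],[0,0,1],[0,0,1],[0,0,0]],"angular":[[0,0,0],[0,0,0],[0,0,0],[0,0,0],[0,0,0]]}' | grep -E "eef|wrist"
```

```text
eef_pos: [0.5493, 0.1789, 0.2379]
wrist_force: [0.0, 0.1, -5.4]
eef_pos: [0.5494, 0.1789, 0.2344]
wrist_force: [-0.4, 0.0, -5.4]
```

```bash
python3 -m creep '{"slide":[[0,0,1],[0,0,1],[0,0,1],[0,0,0]],"angular":[[0,0,0],[0,0,0],[0,0,0],[0,0,0]]}' | grep -E "eef|wrist"
```

```text
eef_pos: [0.5494, 0.1789, 0.2313]
wrist_force: [0.5, -0.5, -5.6]
```

```bash
python3 -m creep '{"slide":[[0,0,1],[0,0,1],[0,0,0]],"angular":[[0,0,0],[0,0,0],[0,0,0]]}' | grep -E "eef|wrist"
```

```text
eef_pos: [0.5494, 0.1789, 0.2293]
wrist_force: [-0.6, -0.6, -5.4]
```

Expected seating is near 0.222, so I'm still above it.

```bash
python3 -m creep '{"slide":[[0,0,1],[0,0,1],[0,0,0]],"angular":[[0,0,0],[0,0,0],[0,0,0]]}' | grep -E "eef|wrist"
```

```text
eef_pos: [0.5494, 0.1789, 0.2273]
wrist_force: [-0.6, -0.6, -6.0]
```

```bash
python3 -m creep '{"slide":[[0,0,0.7],[0,0,0.7],[0,0,0]],"angular":[[0,0,0],[0,0,0],[0,0,0]]}' | grep -E "eef|wrist"
```

```text
eef_pos: [0.5494, 0.1789, 0.2259]
wrist_force: [-0.7, 0.3, -6.3]
```

```bash
python3 -m creep '{"slide":[[0,0,0.7],[0,0,0.7],[0,0,0]],"angular":[[0,0,0],[0,0,0],[0,0,0]]}' | grep -E "eef|wrist"
```

```text
eef_pos: [0.5494, 0.1789, 0.2246]
wrist_force: [0.3, -0.1, -6.4]
```

```bash
python3 -m creep '{"slide":[[0,0,0.6],[0,0,0.6],[0,0,0]],"angular":[[0,0,0],[0,0,0],[0,0,0]]}' | grep -E "eef|wrist"
```

```text
eef_pos: [0.5494, 0.1789, 0.2234]
wrist_force: [-0.0, -0.1, -5.9]
```

```bash
python3 -m creep '{"slide":[[0,0,0.6],[0,0,0.6],[0,0,0]],"angular":[[0,0,0],[0,0,0],[0,0,0]]}' | grep -E "eef|wrist"
```

```text
eef_pos: [0.5495, 0.1789, 0.2225]
wrist_force: [-0.5, -1.0, -3.2]
```

```bash
python3 -m creep '{"slide":[[0,0,0.6],[0,0,0]],"angular":[[0,0,0],[0,0,0]]}' | grep -E "eef|wrist"
```

```text
eef_pos: [0.5494, 0.1789, 0.2219]
wrist_force: [-0.3, -0.1, -1.5]
```

```bash
python3 -m creep '{"slide":[[0,0,0.6],[0,0,0]],"angular":[[0,0,0],[0,0,0]]}' | grep -E "time|eef|wrist"
```

```text
time: 25.3
eef_pos: [0.5495, 0.1789, 0.221]
wrist_force: [-0.5, -0.7, -2.1]
```

Weight came off at 0.2225, right where the rim was expected. I'll check flatness before withdrawing.

```bash
cat > flat.py <<'E'
from h import *
for n in('top','side'):
    P=cloud(get_image(n)).reshape(-1,3);P=P[~np.isnan(P[:,0])]
    d=P[(np.hypot(P[:,0]-.548,P[:,1]-.178)<.075)&(P[:,2]>.134)&(P[:,2]<.150)]
    c=np.median(d,0); A=np.c_[d[:,:2]-c[:2],np.ones(len(d))]; w=np.ones(len(d),bool)
    for _ in range(5):
        k=np.linalg.lstsq(A[w],d[w,2],rcond=None)[0]; w=abs(A@k-d[:,2])<.004
    print(n,w.sum(),'slopes deg',np.degrees(k[:2]).round(2),'z',k[2].round(4),((d.max(0)+d.min(0))/2)[:2].round(4))
E
python3 flat.py
python3 -m creep '{"slide":[[0,0,0.3],[0,-1,0],[0,-2,0],[0,-2,0],[0,0,0]],"angular":[[0,0,0],[0,0,0],[0,0,0],[0,0,0],[0,0,0]]}'
```

```text
top 440 slopes deg [0.37 0.21] z 0.141 [0.5491 0.1794]
side 570 slopes deg [0.14 0.17] z 0.1437 [0.5474 0.176 ]
time: 26.02
eef_pos: [0.5443, 0.1785, 0.2208]
orientation: [0.0, 0.673, 0.739, 0.0]
wrist_force: [0.3, 0.1, -2.1]
opening: 0.0208
grasp_force: 61.2
```

```bash
python3 -m creep '{"slide":[[0,-4,0],[0,-5,0],[0,-5,0],[0,-5,0],[0,0,0]],"angular":[[0,0,0],[0,0,0],[0,0,0],[0,0,0],[0,0,0]]}' | grep -E "eef|wrist"
```

```text
eef_pos: [0.5252, 0.1767, 0.2209]
wrist_force: [0.4, 0.2, -2.4]
```

```bash
python3 -m creep '{"slide":[[0,-6,0],[0,-8,0],[0,-10,0],[0,-6,0],[0,0,0]],"angular":[[0,0,0],[0,0,0],[0,0,0],[0,0,0],[0,0,0]]}' | grep -E "eef|wrist"
python3 -m creep '{"slide":[[0,0,-10],[0,0,-25],[0,0,-20],[0,0,0]],"angular":[[0,0,0],[0,0,0],[0,0,0],[0,0,0]]}' | grep -E "eef|wrist"
python3 flat.py; python3 -c "
from h import *
go((.4375,.0312,.276),59.34)"
```

```text
eef_pos: [0.4953, 0.1739, 0.221]
wrist_force: [0.6, 0.1, -1.6]
eef_pos: [0.4965, 0.174, 0.2773]
wrist_force: [-0.9, -0.2, -1.5]
top 465 slopes deg [0.04 0.51] z 0.1413 [0.5463 0.1388]
side 757 slopes deg [0.15 0.12] z 0.1437 [0.5491 0.1756]
t 27.88 H now 95.32 slide [-136.7  -71.1   -0.7] turn [-6.00e-04  2.00e-04  6.28e-01]
```

```bash
python3 -m creep '{"slide":[[-25,-13,0],[-35,-18,0],[-35,-18,0],[-27,-14,0],[-15,-8,0]],"angular":[[0,0,0],[0,0,0],[0,0,0],[0,0,0],[0,0,0]]}' | grep -E "eef|wrist"
python3 -m creep '{"slide":[[0,0,0],[0,0,0],[0,0,0],[0,0,0],[0,0,0]],"angular":[[0,0,0.157],[0,0,0.157],[0,0,0.157],[0,0,0.157],[0,0,0]]}' | grep -E "eef|wrist"
python3 -m creep '{"slide":[[0,0,30],[0,0,50],[0,0,50],[0,0,40],[0,0,0]],"angular":[[0,0,0],[0,0,0],[0,0,0],[0,0,0],[0,0,0]]}' | grep -E "eef|wrist"
python3 -c "
from h import *
go((.4375,.0312,.0808),59.34)"
```

```text
eef_pos: [0.4368, 0.0298, 0.2749]
wrist_force: [0.2, -0.2, -2.3]
eef_pos: [0.4374, 0.0309, 0.275]
wrist_force: [0.5, 0.6, -2.0]
eef_pos: [0.4361, 0.0312, 0.1038]
wrist_force: [0.0, -0.5, -1.5]
t 29.75 H now 59.5 slide [ 0.8  1.4 23. ] turn [-0.0059  0.002   0.0028]
```

```bash
python3 -m creep '{"slide":[[0,0,10],[0,0,6],[0,0,2],[0,0,0],[0,0,0]],"angular":[[0,0,0],[0,0,0],[0,0,0],[0,0,0],[0,0,0]]}' | grep -E "eef|wrist|ori"
python3 -m creep '{"slide":[[0,0,1],[0,0,1],[0,0,0]],"angular":[[0,0,0],[0,0,0],[0,0,0]]}' | grep -E "eef|wrist"
```

```text
eef_pos: [0.4379, 0.0309, 0.088]
orientation: [0.0, 0.869, 0.495, 0.0]
wrist_force: [0.5, -0.4, -2.7]
eef_pos: [0.4376, 0.0309, 0.0856]
wrist_force: [0.4, 0.7, -2.0]
```

```bash
python3 -m creep '{"slide":[[0,0,0.7],[0,0,0]],"angular":[[0,0,0],[0,0,0]]}' | grep -E "eef|wrist"
```

```text
eef_pos: [0.4377, 0.0309, 0.085]
wrist_force: [-0.7, -0.7, -1.8]
```

```bash
python3 -m creep '{"slide":[[0,0,0.6],[0,0,0]],"angular":[[0,0,0],[0,0,0]]}' | grep -E "eef|wrist"
```

```text
eef_pos: [0.4376, 0.0309, 0.0844]
wrist_force: [-0.2, -0.3, -2.2]
```

```bash
python3 -m creep '{"slide":[[0,0,1],[0,0,1],[0,0,0]],"angular":[[0,0,0],[0,0,0],[0,0,0]]}' | grep -E "eef|wrist"
```

```text
eef_pos: [0.4376, 0.0309, 0.0823]
wrist_force: [-0.1, -0.5, -2.2]
```

```bash
python3 -m creep '{"slide":[[0,0,0.7],[0,0,0]],"angular":[[0,0,0],[0,0,0]]}' | grep -E "eef|wrist"
```

```text
eef_pos: [0.4376, 0.0309, 0.0817]
wrist_force: [0.5, 0.3, -2.1]
```

```bash
python3 -m creep '{"slide":[[0,0,0.6],[0,0,0]],"angular":[[0,0,0],[0,0,0]]}' | grep -E "eef|wrist"
```

```text
eef_pos: [0.4376, 0.0309, 0.0811]
wrist_force: [-1.1, -0.4, -2.7]
```

```bash
python3 -m creep '{"slide":[[0,0,0.4],[0,0,0]],"angular":[[0,0,0],[0,0,0]]}' | grep -E "time|eef|wrist"
```

```text
time: 32.38
eef_pos: [0.4377, 0.0309, 0.0809]
wrist_force: [-0.5, 0.6, 1.0]
```

```bash
python3 -m creep '{"slide":[[0,0,0.3],[0,0,0]],"angular":[[0,0,0],[0,0,0]]}' | grep -E "eef|wrist"
```

```text
eef_pos: [0.4378, 0.0309, 0.0808]
wrist_force: [-1.8, 0.7, 5.8]
```

The lifter stands on the tray, in the same state as at the grasp. Releasing.

```bash
python3 -m creep '{"slide":[[0,0,-0.3],[0,0,0],[0,0,0],[0,0,0]],"angular":[[0,0,0],[0,0,0],[0,0,0],[0,0,0]]}' 0.55 | grep -E "wrist|open|gras"
python3 -m creep '{"slide":[[0,0,0],[0,0,0],[0,0,0],[0,0,0],[0,0,0]],"angular":[[0,0,0],[0,0,0],[0,0,0],[0,0,0],[0,0,0]]}' 0
python3 -m creep '{"slide":[[0,0,-10],[0,0,-30],[0,0,-50],[0,0,-50],[0,0,-40]],"angular":[[0,0,0],[0,0,0],[0,0,0],[0,0,0],[0,0,0]]}' | grep eef
python3 -m creep '{"slide":[[0,0,-30],[0,0,0],[0,0,0],[0,0,0],[0,0,0]],"angular":[[0,0,0],[0,0,0],[0,0,0],[0,0,0],[0,0,0]]}'
python3 - <<'E'
from h import *
im=get_image('side'); a=im['pixels'][110:290,200:425,::-1]; cv2.imwrite('pics/c9.png',cv2.resize(a,(750,600),interpolation=cv2.INTER_CUBIC))
E
python3 flat.py
```

```text
wrist_force: [0.8, 0.3, -0.4]
opening: 0.0386
grasp_force: 0.0
time: 33.75
eef_pos: [0.4377, 0.0309, 0.0807]
orientation: [-0.0, 0.869, 0.495, -0.0]
wrist_force: [0.4, -0.4, -1.0]
opening: 0.0855
grasp_force: 0.0
eef_pos: [0.4375, 0.031, 0.2635]
time: 35.0
eef_pos: [0.4375, 0.0309, 0.2901]
orientation: [-0.0, 0.869, 0.495, -0.001]
wrist_force: [0.4, 0.4, 0.1]
opening: 0.0854
grasp_force: 0.0
top 1028 slopes deg [0.1  0.07] z 0.1413 [0.5472 0.1894]
side 755 slopes deg [0.22 0.28] z 0.1438 [0.5468 0.1746]
```

View pics/c9.png

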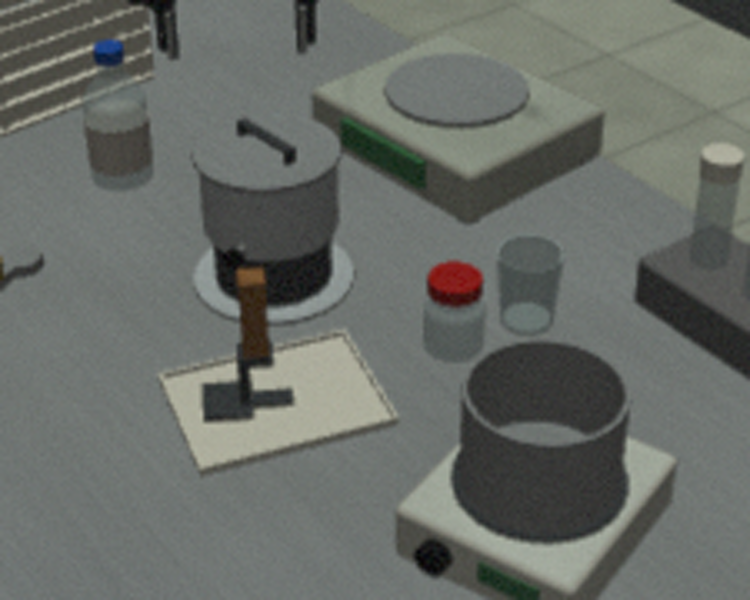

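The lid lies flat in the ring (centre (267,152)), the lifter stands upright on the tray (handle at (253,310)), and the jar and beaker are unmoved. I'll hand it in.

```bash
python3 -c "
from cell import job_done
print(job_done())"
```

```text
the job is handed in; nothing more can be done
None
```

The lid lies flat in the ring stand, the lifter stands upright on its tray again with the gripper clear, and the job was handed in at about 35 s of the 72 s allowed; no verdict came back.

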